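# Line up compression specimens by size at the test machine

## Robot

A 6-joint arm with a two-finger parallel gripper is mounted at the origin on the work surface. World frame = base frame: x ahead of the robot, y to its left, z up, the work surface at z = 0. Lengths are in m, angles in rad, forces in N, time in s.
With the tool pointing down it reaches from about 0.35 to 0.85 m from the base axis. Payload 8.1 kg.
Tool frame: the origin (TCP) lies between the finger pads; the fingertips stand 8 mm ahead of it and the grasp point (between the pads) lies 11 mm behind it (robot.tip_reach is the y of the fingertips in the tool frame, in m); y points along the fingers, z is the direction in which the jaws open and shut, and the axes are right-handed (so a half turn about y gives the same grasp; the last joint's range is limited). The gripper opens to 93 mm and grips with 3 to 60 N. Pads are 15 mm wide; open, the fingers measure 128 mm over their backs; the gripper's body (75 mm by 188 mm) begins 65 mm behind the grasp point.
Start: joints at [1.174, 0.13, 1.488, -0, 1.523, -0.085], TCP at [0.184, 0.571, 0.227] pointing down, gripper open.
Joint ranges: [-2.96, 2.96], [-0.89, 2.26], [0.02, 2.5], [-1.34, 4.48], [0, 2.73], [-2.66, 2.66]. Speed limits (rad/s): [2.39, 2.39, 2.79, 3.14, 3.14, 3.14].

## Interface

Orientations are given as a rotation vector (axis times angle).
In Python, from plant import robot gives the robot as it stands.
- The arm moves only by the tool carry_out, never from a script. Its argument "increments" is a list of rows, each an object with "linear": the shift along the tool's x, y, z in m, a list of three; "yaw": the turn about the tool's y in rad. A call has 1 to 5 rows; each row is the pose to reach, as a shift and turn from the pose measured when the call began, along the tool's axes at that moment; what a row does not reach only later rows make up. A row lasts 1/8 s, in which the tool goes at most 62.5 mm and 10.7 degrees, less where a joint would pass 70% of its speed; a pose out of reach is approached as far as the arm can. A call with a gripper value outside its range is refused whole. "gripper" is the opening, from 0 (shut) to 1 (fully open), set as the call begins (left out, the last holds). The fingers move at their own pace and stop on an object; "newtons" is the grip in N (left out, the last holds). Time passes only in rows, so rows that repeat a pose let the fingers close. It gives the time, the measured TCP pose, the force and the opening at its end, in the units of the state.
- robot.read_state(): the state, without advancing time (a new reading comes with each control period).
- robot.read_camera(name): name is "side" or "top"; returns the picture (420x560x3 uint8, blue, green, red); there is no depth.
- robot.camera_params(name): a dict with "fov_y" (degrees; the focal length in pixels is half the picture's height over the tangent of half this angle, whatever the lens; pixels are square), "cx", "cy" (the principal point, pixels), "R" (3x3) and "t" (3): a world point X has camera coordinates R X + t. Camera axes: x right, y down, z forward; pixel columns grow to the right and rows downward; lengths in m; the calibration is good to about 2 mm. A picture is of the moment at which its call begins. camera_params takes no time and is no camera call.
- robot.close_job(): hands the job in, once; it reports no verdict.
The state is a dict: "t": time; "q": joint angles; "dq": joint speeds; "joint_torque": joint torques, N m; "tool_pos": TCP position; "orientation": TCP orientation; "force": force on the tool from outside, world axes, zero at the start; "wrist_torque": the same for the moment, N m; "opening": finger opening in m.
Only numpy, scipy, OpenCV 4.12 (cv2) and the standard library are available. Lean on these libraries where they do the work, as an engineer would, in place of code of your own. Each camera call takes 0.05 s, during which the arm holds its last target.

## Task

Line up the four aluminium cylinders on the rail in order of size for testing: the largest on the pad next to the tall end stop, then the next smaller, and so on to the smallest on the pad farthest from the stop. Stand each one upright in the middle of its pad, and do not let any of them topple on the way.

Things in the scene. Friction and masses are not known exactly. Their poses are not given: they have to be found in the camera images.
- specimen_54: The largest of four plain aluminium compression specimens: a loose solid upright cylinder, 54 mm in diameter and 64 mm tall, about 396 g. Origin at the centre of its underside, z up along its axis. At the start it stands on the table between the rail and the robot.
- specimen_44: The second largest of four plain aluminium compression specimens: a loose solid upright cylinder, 44 mm in diameter and 54 mm tall, about 222 g. Origin at the centre of its underside, z up along its axis. At the start it stands on the table between the rail and the robot.
- specimen_34: The third largest of four plain aluminium compression specimens: a loose solid upright cylinder, 34 mm in diameter and 44 mm tall, about 108 g. Origin at the centre of its underside, z up along its axis. At the start it stands on the table between the rail and the robot.
- specimen_24: The smallest of four plain aluminium compression specimens: a loose solid upright cylinder, 24 mm in diameter and 34 mm tall, about 42 g. Origin at the centre of its underside, z up along its axis. At the start it stands on the table between the rail and the robot.
- pad_a: One of four identical fixed dark steel discs, 66 mm in diameter and 3 mm thick, on top of the rail, 85 mm apart centre to centre in one straight row (the letters say nothing of the order in the row, which changes). Origin at the centre of its underside, 6 mm above the table, so specimens stand on its top face 9 mm above the table.
- pad_b: One of four identical fixed dark steel discs, 66 mm in diameter and 3 mm thick, on top of the rail, 85 mm apart centre to centre in one straight row (the letters say nothing of the order in the row, which changes). Origin at the centre of its underside, 6 mm above the table, so specimens stand on its top face 9 mm above the table.
- pad_c: One of four identical fixed dark steel discs, 66 mm in diameter and 3 mm thick, on top of the rail, 85 mm apart centre to centre in one straight row (the letters say nothing of the order in the row, which changes). Origin at the centre of its underside, 6 mm above the table, so specimens stand on its top face 9 mm above the table.
- pad_d: One of four identical fixed dark steel discs, 66 mm in diameter and 3 mm thick, on top of the rail, 85 mm apart centre to centre in one straight row (the letters say nothing of the order in the row, which changes). Origin at the centre of its underside, 6 mm above the table, so specimens stand on its top face 9 mm above the table.
- stop: The end stop: a fixed upright bright steel block at either end of the rail, in line with the pads: 20 mm along the rail (its y), 60 mm across (x), 55 mm tall, its top (two dark screws) 61 mm above the table. Origin at the centre of its underside, 6 mm above the table. The pads' centres are 70, 155, 240 and 325 mm from its centre. The rail's other end has only a thin low strip, 8 mm wide and tall.
- rail: The fixed flat aluminium rail that carries pads and stop: 80 mm wide (x), 420 mm long (y), 6 mm thick. Origin at the centre of its underside, on the table; y along its length.
Mind the look-alikes: they are no part of the job. Leave any orange, red or turquoise look-alike of the specimen_44 alone.

How it is judged:
By the outcome, as a careful person would: the job done as asked, in the order asked, and still so for the second after the job is handed in, with the robot touching nothing.
It also fails if it takes over 112 s, if anything falls off the work surface, if the arm or the gripper's body presses on something with over 40 N, if the wrist force passes 120 N, or if a joint passes its speed limit or range.

## Working session

There is one attempt and no reset: what is moved stays moved. The work goes in short steps, Python scripts to look and compute and a tool call to move; the robot and the scene stay as the last step left them, time stands still between calls to the robot, and variables do not carry over. Pictures are saved under pics/ and viewed, and the job is handed in when it is done.

Besides the shell and the picture viewer there is one more tool, called as a command line: name --argument value ..., lists and objects as JSON in quotes. carry_out: Moves the arm, as the interface text tells. Its arguments: {"type":"object","properties":{"increments":{"type":"array","items":{"type":"object","properties":{"linear":{"type":"array","items":{"type":"number"}},"yaw":{"type":"number"}}}},"gripper":{"type":"number"},"newtons":{"type":"number"}},"required":["increments"]}

```bash
ls; mkdir -p pics; python3 - <<'E'
from plant import robot
import cv2, numpy as np
s=robot.read_state(); print(s)
for n in("side","top"):
    cv2.imwrite(f"pics/{n}0.png",robot.read_camera(n)); print(n,robot.camera_params(n))
print(robot.tip_reach)
E
```

```text
pics
{'t': 0.0, 'q': array([ 1.17363867e+00,  1.31144709e-01,  1.48930380e+00,  1.17395600e-05,
        1.52295236e+00, -8.53944161e-02]), 'dq': array([-0.00144673, -0.00140295,  0.00090686,  0.00043655,  0.00077725,
        0.00147071]), 'joint_torque': array([ 2.16897155e-03, -5.59852874e+01, -4.91758204e+01,  7.69187207e-02,
        3.57300346e-02, -1.52395687e-04]), 'tool_pos': array([0.18380046, 0.57057705, 0.22558378]), 'orientation': array([-1.55866809,  0.24508782, -0.24438878]), 'force': array([ 0.54221364, -0.80698282,  0.61502859]), 'wrist_torque': array([0.00275327, 0.02400862, 0.019468  ]), 'opening': 0.09288226131547281}
side {'fov_y': 51.03553906013776, 'cx': 283.49979992364604, 'cy': 208.51718506014183, 'R': array([[ 0.98830641, -0.15084937,  0.02224631],
       [-0.07252217, -0.59336119, -0.80166267],
       [ 0.13413041,  0.790675  , -0.5973626 ]]), 't': array([-0.52488716,  0.06045396,  0.68650075])}
top {'fov_y': 51.17887386963707, 'cx': 275.5875789766208, 'cy': 204.07652498851283, 'R': array([[ 0.00503198, -0.99964101, -0.02631587],
       [-0.99687567, -0.00294015, -0.07893193],
       [ 0.07882622,  0.02663083, -0.9965326 ]]), 't': array([0.01377018, 0.51660841, 0.87612142])}
0.008
```

View pics/side0.png

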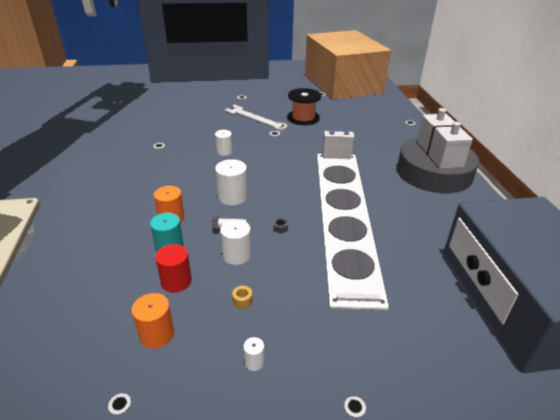

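View pics/top0.png

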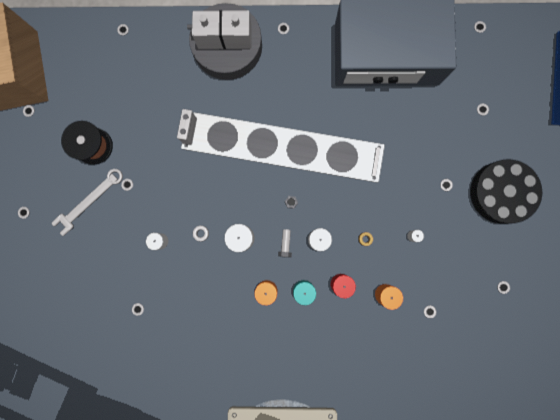

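The top view shows four white cylinders at about (154,241), (238,238), (320,240) and (417,236). The rail's pads run from (222,136) to (342,156), with the stop at (186,126). In the side view the cylinders are at (224,142), (232,182), (236,242) and (254,354), and the stop is at (338,145).

Things that could be confused, by top-view pixel:
- Orange (265,293) and (391,298), turquoise (305,293) and red (344,286): coloured look-alikes, to be left alone.
- Rings at (200,233) and (366,239), a bolt at (286,243) and a nut at (291,202): clutter.
- White cylinders: the wanted specimens, ordered by diameter.

```bash
cat > h.py <<'E'
import numpy as np, cv2
from plant import robot
def cam(n):
    p=robot.camera_params(n); f=210/np.tan(np.radians(p['fov_y'])/2); R=np.array(p['R']);t=np.array(p['t']);return f,p['cx'],p['cy'],R,t
def ray(n,uv):
    f,cx,cy,R,t=cam(n); d=R.T@np.array([(uv[0]-cx)/f,(uv[1]-cy)/f,1]); return -R.T@t,d/np.linalg.norm(d)
def plane(n,uv,z):
    o,d=ray(n,uv); return o+d*(z-o[2])/d[2]
def tri(a,b):
    o1,d1=ray("top",a);o2,d2=ray("side",b)
    k=np.linalg.lstsq(np.c_[d1,-d2],o2-o1,rcond=None)[0]
    p,q=o1+k[0]*d1,o2+k[1]*d2
    return (p+q)/2,np.linalg.norm(p-q)
def proj(n,X):
    f,cx,cy,R,t=cam(n); c=R@X+t; return np.array([cx+f*c[0]/c[2],cy+f*c[1]/c[2]])
E
python3 - <<'E'
import cv2,numpy as np
t=cv2.imread("pics/top0.png");s=cv2.imread("pics/side0.png")
a=cv2.resize(t[90:265,130:440],None,fx=2.5,fy=2.5,interpolation=cv2.INTER_CUBIC)
cv2.imwrite("pics/tc.png",a)
b=cv2.resize(s[120:375,190:400],None,fx=2.3,fy=2.3,interpolation=cv2.INTER_CUBIC)
cv2.imwrite("pics/sc.png",b)
E
```

```text
(no output)
```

View pics/tc.png

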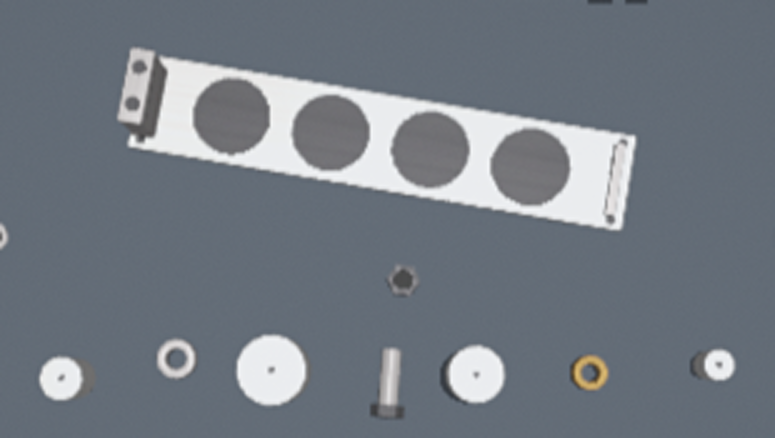

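View pics/sc.png

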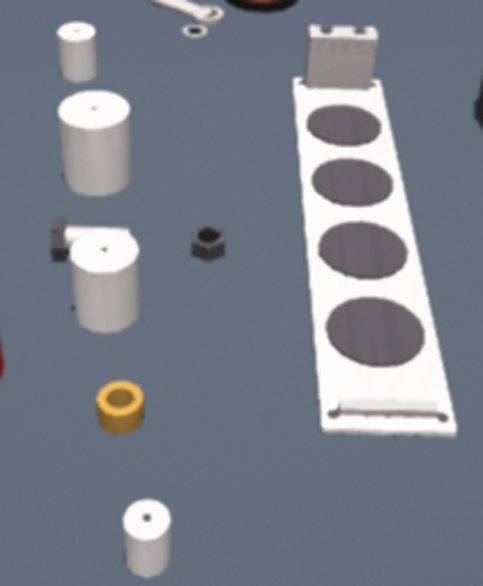

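The crops show the four wanted specimens clearly, each with a dot at the centre of its top. The four dark pads are on the rail and the stop is at its image-left (far y) end.

```bash
cat > m.py <<'E'
import sys
from h import *
def gray(i): return cv2.cvtColor(i,cv2.COLOR_BGR2GRAY)
def dot(img,c,r):
    g=gray(img).astype(float); u,v=c; P=g[v-r:v+r+1,u-r:u+r+1]; w=np.clip(np.median(P)-12-P,0,None)
    ys,xs=np.mgrid[v-r:v+r+1,u-r:u+r+1]
    return np.array([(w*xs).sum(),(w*ys).sum()])/w.sum()
def blobs(mask,lo,hi):
    cs,_=cv2.findContours(mask.astype(np.uint8),cv2.RETR_LIST,cv2.CHAIN_APPROX_NONE)
    return [(cv2.fitEllipse(c),cv2.contourArea(c)) for c in cs if lo<cv2.contourArea(c)<hi and len(c)>5]
E
python3 - <<'E'
from m import *
T=cv2.imread("pics/top0.png");S=cv2.imread("pics/side0.png")
names=[34,54,44,24]
td=[(154,241),(238,238),(320,240),(417,236)]
sd=[(224,133),(231,167),(235,228),(254,345)]
g=gray(T)
tb=blobs(g>185,50,1500)
sb=blobs(gray(S)>185,50,1500)
for n,a,b in zip(names,td,sd):
    e=min(tb,key=lambda e:np.hypot(e[0][0][0]-a[0],e[0][0][1]-a[1]))[0]
    da=dot(T,a,3); db=dot(S,b,3)
    p,r=tri(da,db)
    z=p[2]; f=cam("top")[0]; depth=(cam("top")[3]@p+cam("top")[4])[2]
    print(n,da.round(1),np.round(e[0],1),db.round(1),"P",p.round(4),"res",round(r,4),"diam",np.round(np.array(e[1])*depth/f,4),"plane",plane("top",e[0],(n+10)/1000).round(4), plane("side",db,(n+10)/1000).round(4))
def pads(img,box,lo,hi):
    x0,y0,x1,y1=box; m=np.zeros(img.shape[:2],np.uint8)
    m[y0:y1,x0:x1]=((gray(img)[y0:y1,x0:x1]<150))
    return sorted([e for e in blobs(m,lo,hi)],key=lambda e:e[0][0][0])
tp=[e for e in pads(T,(190,100,400,190),400,1500)]
sp=sorted(pads(S,(300,150,400,300),200,1800),key=lambda e:e[0][0][1])
print([(np.round(e[0][0],1),np.round(e[0][1],1)) for e in tp]);print([(np.round(e[0][0],1),np.round(e[0][1],1)) for e in sp])
if len(tp)==len(sp)==4:
  for a,b in zip(tp,sp):
    p,r=tri(a[0][0],b[0][0]); print("pad",p.round(4),round(r,4),"pl",plane("top",a[0][0],.009).round(4),plane("side",b[0][0],.009).round(4))
E
```

```text
34 [154.1 240.7] [153.9 241. ] [225.  131.1] P [0.443  0.2559 0.0477] res 0.0043 diam [0.0308 0.0323] plane [0.4403 0.2574 0.044 ] [0.4453 0.2632 0.044 ]
54 [238.1 237.5] [238.  237.6] [230.4 166.7] P [0.448  0.0872 0.0626] res 0.0 diam [0.0511 0.0527] plane [0.4478 0.0871 0.064 ] [0.448  0.0849 0.064 ]
44 [320.1 239.4] [320.1 239.3] [235. 228.] P [ 0.4452 -0.0724  0.0524] res 0.0004 diam [0.0408 0.0425] plane [ 0.4453 -0.0723  0.054 ] [ 0.4454 -0.0744  0.054 ]
24 [417.2 235.4] [417.2 235.5] [253.4 344.6] P [ 0.4539 -0.2667  0.0321] res 0.0 diam [0.021  0.0227] plane [ 0.4538 -0.2662  0.034 ] [ 0.4538 -0.268   0.034 ]
[(array([222.4, 136. ]), array([29. , 29.5])), (array([261.9, 142.6]), array([28.9, 29.6])), (array([301.7, 149.4]), array([29. , 29.6])), (array([341.8, 156.4]), array([29.5, 30. ]))]
[(array([339. , 174.1]), array([16.3, 31.2])), (array([342.6, 198.9]), array([19.4, 34. ])), (array([347.4, 228.5]), array([23.2, 37.8])), (array([352.7, 264. ]), array([28.3, 42. ]))]
pad [0.662  0.1294 0.0051] 0.0006 pl [0.6608 0.1289 0.009 ] [0.6604 0.1234 0.009 ]
pad [0.6476 0.0456 0.005 ] 0.0 pl [0.6467 0.0454 0.009 ] [0.6458 0.0402 0.009 ]
pad [ 0.6335 -0.0381  0.0044] 0.0005 pl [ 0.6323 -0.0379  0.009 ] [ 0.6318 -0.0434  0.009 ]
pad [ 0.6188 -0.122   0.0041] 0.0008 pl [ 0.6174 -0.1213  0.009 ] [ 0.6172 -0.1269  0.009 ]
```

```bash
cat > go.py <<'E'
# usage: go.py x y z : prints tool-frame shift from current pose
import sys
from h import *
from scipy.spatial.transform import Rotation as Ro
s=robot.read_state(); R=Ro.from_rotvec(s['orientation']).as_matrix()
print("t",round(s['t'],2),"pos",s['tool_pos'].round(4),"F",s['force'].round(1),"open",round(s['opening'],4),"q",s['q'].round(2))
print("x",R[:,0].round(4),"y",R[:,1].round(4),"z",R[:,2].round(4))
rail=np.array([0.6608-0.6174,0.1289+0.1213]); perp=np.array([rail[1],-rail[0]])/np.linalg.norm(rail)
zz=R[:2,2]; a=np.arctan2(zz[0]*perp[1]-zz[1]*perp[0],zz@perp)
a=(a+np.pi/2)%np.pi-np.pi/2
print("world turn (ccw about +z) to align jaw with rail-perp:",a.round(4),"-> tool yaw",(-a).round(4))
for k in range(1,len(sys.argv),3):
    X=np.array(list(map(float,sys.argv[k:k+3]))); print(X, (R.T@(X-s['tool_pos'])).round(4))
E
python3 go.py 0.448 0.0871 0.16
python3 - <<'E'
from h import *
print(plane("side",(224,133.5),.044))
E
```

```text
t 0.1 pos [0.1839 0.5706 0.2257] F [ 0.7 -0.1  0.3] open 0.0931 q [ 1.17  0.13  1.49  0.    1.52 -0.09]
x [ 9.518e-01 -3.068e-01 -1.000e-04] y [-6.0e-04 -1.5e-03 -1.0e+00] z [ 0.3068  0.9518 -0.0016]
world turn (ccw about +z) to align jaw with rail-perp: -1.4307 -> tool yaw 1.4307
[0.448  0.0871 0.16  ] [ 0.3998  0.0663 -0.379 ]
[0.44284538 0.25249259 0.044     ]
```

carry_out --increments '[{"linear": [0.05,0,-0.04],"yaw": 0.17},{"linear": [0.1,0,-0.08],"yaw": 0.34},{"linear": [0.14,0,-0.12],"yaw": 0.51},{"linear": [0.18,0,-0.16],"yaw": 0.68},{"linear": [0.2,0,-0.2],"yaw": 0.8}]' --gripper 1 --newtons 25

```text
t: 0.72
tool_pos: [0.3137, 0.3168, 0.2256]
orientation: [-1.392, 0.869, -0.87]
force: [0.5, -0.7, 0.7]
opening: 0.093
```

```bash
python3 go.py 0.448 0.0871 0.16
```

```text
t 0.72 pos [0.3137 0.3168 0.2256] F [ 0.5 -0.7  0.7] open 0.093 q [ 0.68 -0.3   1.89 -0.    1.55  0.22]
x [ 0.4376 -0.8992  0.0016] y [-7.0e-04 -2.1e-03 -1.0e+00] z [ 0.8992  0.4376 -0.0016]
world turn (ccw about +z) to align jaw with rail-perp: -0.6247 -> tool yaw 0.6247
[0.448  0.0871 0.16  ] [0.2652 0.066  0.0204]
```

carry_out --increments '[{"linear": [0.06,0.0,0.005],"yaw": 0.16},{"linear": [0.12,0.02,0.01],"yaw": 0.32},{"linear": [0.18,0.04,0.015],"yaw": 0.48},{"linear": [0.23,0.06,0.02],"yaw": 0.62},{"linear": [0.265,0.066,0.02],"yaw": 0.625}]'

```text
t: 1.35
tool_pos: [0.4472, 0.0848, 0.1581]
orientation: [-1.125, 1.339, -1.338]
force: [-0.7, 0.7, -0.0]
opening: 0.0927
```

```bash
python3 go.py 0.448 0.0871 0.16  .448 .0871 .022
```

```text
t 1.35 pos [0.4472 0.0848 0.1581] F [-0.7  0.7 -0. ] open 0.0927 q [ 0.08 -0.23  1.96 -0.    1.41  0.25]
x [-0.1751 -0.9845  0.0031] y [-0.0033 -0.0026 -1.    ] z [ 0.9845 -0.1751 -0.0028]
world turn (ccw about +z) to align jaw with rail-perp: 0.0043 -> tool yaw -0.0043
[0.448  0.0871 0.16  ] [-0.0024 -0.0019  0.0004]
[0.448  0.0871 0.022 ] [-0.0028  0.1361  0.0007]
```

carry_out --increments '[{"linear": [-0.003,0.03,0.001],"yaw": -0.004},{"linear": [-0.003,0.065,0.001],"yaw": -0.004},{"linear": [-0.003,0.1,0.001],"yaw": -0.004},{"linear": [-0.003,0.13,0.001],"yaw": -0.004},{"linear": [-0.003,0.136,0.001],"yaw": -0.004}]'

```text
t: 1.98
tool_pos: [0.4459, 0.0871, 0.0197]
orientation: [-1.132, 1.339, -1.334]
force: [0.8, -0.1, -0.2]
opening: 0.0929
```

```bash
python3 go.py .448 .0871 .022; python3 - <<'E'
from h import *
T=robot.read_camera("top");S=robot.read_camera("side")
a=cv2.resize(T[190:290,180:300],None,fx=4,fy=4);b=cv2.resize(S[110:230,160:300],None,fx=3,fy=400/120)[:400]
cv2.imwrite("pics/g54.png",np.hstack([a[:400],b])[:, :800])
E
```

```text
t 1.98 pos [0.4459 0.0871 0.0197] F [ 0.8 -0.1 -0.2] open 0.0929 q [ 0.08 -0.04  2.07 -0.    1.13  0.25]
x [-0.1712 -0.9852  0.0043] y [-0.0083 -0.003  -1.    ] z [ 0.9852 -0.1712 -0.0077]
world turn (ccw about +z) to align jaw with rail-perp: 0.0003 -> tool yaw -0.0003
[0.448  0.0871 0.022 ] [-0.0004 -0.0023  0.0021]
```

View pics/g54.png

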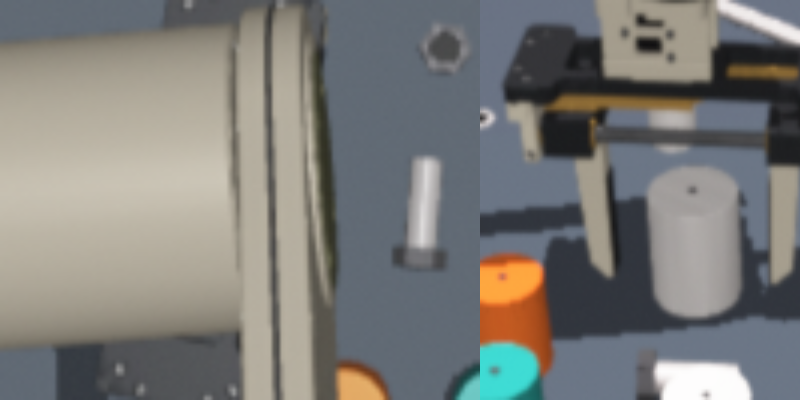

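The fingers straddle the 54: the right panel shows it at about (695,240), with clearance on both sides. Next I close and lift.

carry_out --increments '[{"linear": [0,0,0.001]},{"linear": [0,0,0.001]},{"linear": [0,0,0.001]},{"linear": [0,0,0.001]},{"linear": [0,0,0.001]}]' --gripper 0 --newtons 25

```text
$.increments[0]: bad value
```

```bash
python3 go.py .448 .0871 .12
```

```text
t 2.08 pos [0.4477 0.0872 0.0218] F [-0.5 -0.2  1.3] open 0.0926 q [ 0.08 -0.05  2.06 -0.    1.13  0.25]
x [-0.1712 -0.9852  0.0035] y [-0.0049 -0.0027 -1.    ] z [ 0.9852 -0.1712 -0.0044]
world turn (ccw about +z) to align jaw with rail-perp: 0.0003 -> tool yaw -0.0003
[0.448  0.0871 0.12  ] [ 0.0004 -0.0982 -0.0001]
```

Yaw is required in every row, so I resend the call with it.

carry_out --increments '[{"linear": [0,0,0],"yaw": 0},{"linear": [0,0,0],"yaw": 0},{"linear": [0,0,0],"yaw": 0},{"linear": [0,0,0],"yaw": 0},{"linear": [0,0,0],"yaw": 0}]' --gripper 0 --newtons 25

```text
t: 2.7
tool_pos: [0.4479, 0.0873, 0.022]
orientation: [-1.128, 1.336, -1.335]
force: [-0.4, 0.7, 2.1]
opening: 0.0536
```

carry_out --increments '[{"linear": [0,0,0],"yaw": 0},{"linear": [0,0,0],"yaw": 0},{"linear": [0,0,0],"yaw": 0}]'

```text
t: 3.08
tool_pos: [0.448, 0.0872, 0.022]
orientation: [-1.128, 1.336, -1.335]
force: [-0.2, 0.3, 1.5]
opening: 0.0538
```

```bash
python3 go.py .448 .0871 .12
```

```text
t 3.08 pos [0.448  0.0872 0.022 ] F [-0.2  0.3  1.5] open 0.0538 q [ 0.08 -0.05  2.06 -0.    1.13  0.25]
x [-0.1711 -0.9852  0.0034] y [-0.0043 -0.0027 -1.    ] z [ 0.9852 -0.1711 -0.0038]
world turn (ccw about +z) to align jaw with rail-perp: 0.0002 -> tool yaw -0.0002
[0.448  0.0871 0.12  ] [ 0.0005 -0.098  -0.0003]
```

carry_out --increments '[{"linear": [0,-0.01,0],"yaw": 0},{"linear": [0,-0.025,0],"yaw": 0},{"linear": [0,-0.045,0],"yaw": 0},{"linear": [0,-0.06,0],"yaw": 0},{"linear": [0,-0.07,0],"yaw": 0}]'

```text
t: 3.7
tool_pos: [0.4488, 0.0875, 0.0935]
orientation: [-1.127, 1.335, -1.336]
force: [-0.1, -0.1, -4.2]
opening: 0.0537
```

```bash
python3 go.py .6608 .1289 .095
```

```text
t 3.7 pos [0.4488 0.0875 0.0935] F [-0.1 -0.1 -4.2] open 0.0537 q [ 0.08 -0.15  2.02 -0.    1.28  0.25]
x [-0.1712 -0.9852  0.003 ] y [-0.0029 -0.0025 -1.    ] z [ 0.9852 -0.1712 -0.0024]
world turn (ccw about +z) to align jaw with rail-perp: 0.0003 -> tool yaw -0.0003
[0.6608 0.1289 0.095 ] [-0.0771 -0.0022  0.2018]
```

Weight felt is about 4 N, matching 396 g.

carry_out --increments '[{"linear": [-0.01,0,0.02],"yaw": 0},{"linear": [-0.025,0,0.06],"yaw": 0},{"linear": [-0.04,0,0.1],"yaw": 0},{"linear": [-0.055,0,0.145],"yaw": 0},{"linear": [-0.07,0,0.18],"yaw": 0}]'

```text
t: 4.32
tool_pos: [0.6395, 0.1257, 0.0925]
orientation: [-1.127, 1.336, -1.336]
force: [-0.5, -0.3, -3.9]
opening: 0.0539
```

```bash
python3 go.py .6608 .1289 .095
```

```text
t 4.33 pos [0.6395 0.1257 0.0925] F [-0.5 -0.3 -3.9] open 0.0539 q [ 0.12  0.37  1.46 -0.    1.32  0.29]
x [-0.1714 -0.9852  0.0033] y [-0.0034 -0.0027 -1.    ] z [ 0.9852 -0.1714 -0.0028]
world turn (ccw about +z) to align jaw with rail-perp: 0.0005 -> tool yaw -0.0005
[0.6608 0.1289 0.095 ] [-0.0068 -0.0026  0.0204]
```

carry_out --increments '[{"linear": [-0.007,0,0.015],"yaw": 0},{"linear": [-0.007,0,0.02],"yaw": 0},{"linear": [-0.007,0.015,0.02],"yaw": 0},{"linear": [-0.007,0.035,0.02],"yaw": 0},{"linear": [-0.007,0.045,0.02],"yaw": 0}]'

```text
t: 4.95
tool_pos: [0.6578, 0.1287, 0.0442]
orientation: [-1.131, 1.339, -1.334]
force: [1.0, -0.5, -3.8]
opening: 0.0536
```

```bash
python3 go.py .6608 .1289 .032; python3 - <<'E'
from h import *
T=robot.read_camera("top");S=robot.read_camera("side")
a=cv2.resize(T[90:190,170:290],None,fx=4,fy=4);b=cv2.resize(S[90:210,280:400],None,fx=3.333,fy=3.333)
cv2.imwrite("pics/p54.png",np.hstack([a[:399],b[:399]])[:, :800])
E
python3 go.py .6608 .1289 .032
```

```text
t 4.95 pos [0.6578 0.1287 0.0442] F [ 1.  -0.5 -3.8] open 0.0536 q [ 0.12  0.47  1.43 -0.    1.26  0.29]
x [-0.1714 -0.9852  0.0045] y [-0.0077 -0.0032 -1.    ] z [ 0.9852 -0.1715 -0.007 ]
world turn (ccw about +z) to align jaw with rail-perp: 0.0006 -> tool yaw -0.0006
[0.6608 0.1289 0.032 ] [-0.0007  0.0122  0.003 ]
t 5.05 pos [0.658  0.1288 0.0445] F [-0.1  0.8 -3.4] open 0.0538 q [ 0.12  0.47  1.43 -0.    1.26  0.29]
x [-0.1714 -0.9852  0.0045] y [-0.0079 -0.0032 -1.    ] z [ 0.9852 -0.1714 -0.0072]
world turn (ccw about +z) to align jaw with rail-perp: 0.0005 -> tool yaw -0.0005
[0.6608 0.1289 0.032 ] [-0.0007  0.0125  0.0029]
```

View pics/p54.png

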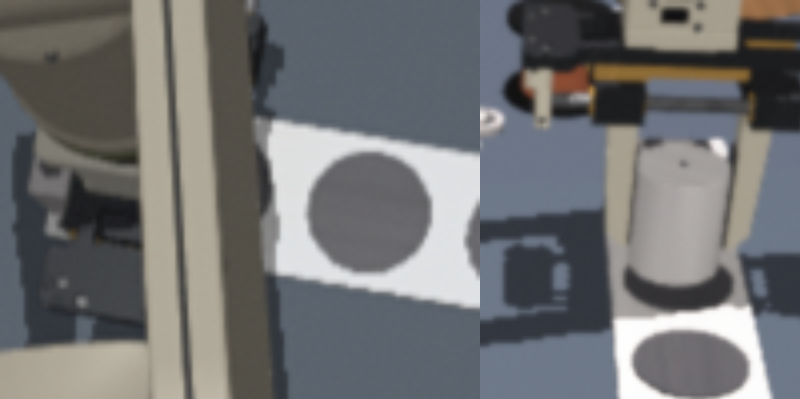

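carry_out --increments '[{"linear": [-0.001,0.003,0.003],"yaw": 0},{"linear": [-0.001,0.007,0.003],"yaw": 0},{"linear": [-0.001,0.011,0.003],"yaw": 0},{"linear": [-0.001,0.012,0.003],"yaw": 0},{"linear": [-0.001,0.012,0.003],"yaw": 0}]'

```text
t: 5.68
tool_pos: [0.661, 0.1292, 0.0325]
orientation: [-1.131, 1.339, -1.334]
force: [-0.7, -0.5, -2.9]
opening: 0.0536
```

```bash
python3 go.py .6608 .1289 .031
```

```text
t 5.67 pos [0.661  0.1292 0.0325] F [-0.7 -0.5 -2.9] open 0.0536 q [ 0.12  0.49  1.42 -0.    1.24  0.29]
x [-0.1714 -0.9852  0.0045] y [-0.0079 -0.0032 -1.    ] z [ 0.9852 -0.1714 -0.0072]
world turn (ccw about +z) to align jaw with rail-perp: 0.0005 -> tool yaw -0.0005
[0.6608 0.1289 0.031 ] [ 0.0003  0.0015 -0.0001]
```

carry_out --increments '[{"linear": [0,0.001,0],"yaw": 0},{"linear": [0,0.0015,0],"yaw": 0},{"linear": [0,0.0015,0],"yaw": 0}]'

```text
t: 6.05
tool_pos: [0.6611, 0.1292, 0.0312]
orientation: [-1.131, 1.339, -1.334]
force: [-0.6, 0.2, -2.4]
opening: 0.0542
```

carry_out --increments '[{"linear": [0,0.001,0],"yaw": 0},{"linear": [0,0.001,0],"yaw": 0},{"linear": [0,0.001,0],"yaw": 0}]'

```text
t: 6.42
tool_pos: [0.6611, 0.1292, 0.0312]
orientation: [-1.131, 1.339, -1.334]
force: [-4.2, -1.3, 5.4]
opening: 0.0541
```

Contact is felt: the force went from −2.4 N to +5.4 N. I open slowly and then rise.

carry_out --increments '[{"linear": [0,0,0],"yaw": 0},{"linear": [0,0,0],"yaw": 0},{"linear": [0,0,0],"yaw": 0},{"linear": [0,0,0],"yaw": 0}]' --gripper 0.85

```text
t: 6.92
tool_pos: [0.6612, 0.1292, 0.0311]
orientation: [-1.131, 1.339, -1.335]
force: [0.5, -0.5, 0.3]
opening: 0.0788
```

carry_out --increments '[{"linear": [0,-0.02,0],"yaw": 0},{"linear": [0,-0.05,0],"yaw": 0},{"linear": [0,-0.09,0],"yaw": 0},{"linear": [0,-0.12,0],"yaw": 0},{"linear": [0,-0.12,0],"yaw": 0}]'

```text
t: 7.55
tool_pos: [0.6648, 0.13, 0.1568]
orientation: [-1.124, 1.333, -1.337]
force: [-0.3, -0.3, 1.1]
opening: 0.0791
```

```bash
python3 go.py .4453 -.0723 .14 .4453 -.0723 .018
```

```text
t 7.55 pos [0.6648 0.13   0.1568] F [-0.3 -0.3  1.1] open 0.0791 q [ 0.12  0.38  1.33 -0.    1.44  0.29]
x [-0.1713 -0.9852  0.0021] y [ 8.0e-04 -2.2e-03 -1.0e+00] z [ 0.9852 -0.1713  0.0011]
world turn (ccw about +z) to align jaw with rail-perp: 0.0004 -> tool yaw -0.0004
[ 0.4453 -0.0723  0.14  ] [ 0.2369  0.0171 -0.1816]
[ 0.4453 -0.0723  0.018 ] [ 0.2366  0.1391 -0.1818]
```

Next is the 44 at (0.445, −0.072). I also check the 54's placing once the arm is out of the way.

carry_out --increments '[{"linear": [0.04,0,-0.03],"yaw": 0},{"linear": [0.09,0,-0.07],"yaw": 0},{"linear": [0.14,0,-0.11],"yaw": 0},{"linear": [0.19,0.01,-0.145],"yaw": 0},{"linear": [0.225,0.015,-0.172],"yaw": 0}]'

```text
t: 8.18
tool_pos: [0.4544, -0.0634, 0.1409]
orientation: [-1.125, 1.335, -1.337]
force: [0.5, -0.7, 0.9]
opening: 0.0789
```

```bash
python3 - <<'E'
from m import *
T=robot.read_camera("top");S=robot.read_camera("side")
cv2.imwrite("pics/T1.png",T);cv2.imwrite("pics/S1.png",S)
a=cv2.resize(T[90:190,170:290],None,fx=4,fy=4);b=cv2.resize(S[90:210,280:400],None,fx=3.333,fy=3.333)
cv2.imwrite("pics/c54.png",np.hstack([a[:399],b[:399]])[:, :800])
print(proj("top",np.array([.6608,.1289,.073])),proj("side",np.array([.6608,.1289,.073])))
E
python3 go.py .4453 -.0723 .08 .4453 -.0723 .018
```

```text
[217.54824434 128.37790867] [341.75464848 143.87070122]
t 8.28 pos [ 0.4529 -0.0642  0.1402] F [0.  0.  0.2] open 0.079 q [-0.25 -0.2   1.97 -0.    1.37 -0.07]
x [-0.1743 -0.9847  0.0029] y [-0.0032 -0.0024 -1.    ] z [ 0.9847 -0.1743 -0.0027]
world turn (ccw about +z) to align jaw with rail-perp: 0.0034 -> tool yaw -0.0034
[ 0.4453 -0.0723  0.08  ] [ 0.0091  0.0602 -0.0059]
[ 0.4453 -0.0723  0.018 ] [ 0.0089  0.1222 -0.0058]
```

View pics/c54.png

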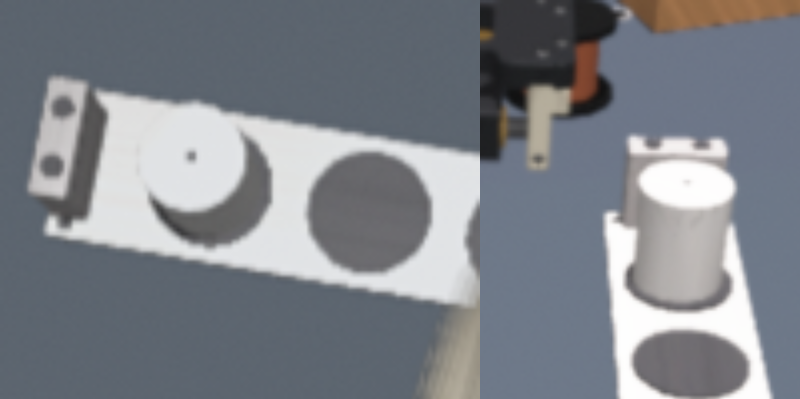

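The 54 stands on the pad next to the stop. Its dot is at (217.8,129.0) against a predicted (217.5,128.4), so it is about 1 mm off. Now I descend on the 44.

carry_out --increments '[{"linear": [0.009,0.02,-0.006],"yaw": -0.003},{"linear": [0.009,0.055,-0.006],"yaw": -0.003},{"linear": [0.009,0.09,-0.005],"yaw": -0.003},{"linear": [0.009,0.115,-0.005],"yaw": -0.003},{"linear": [0.009,0.121,-0.005],"yaw": -0.003}]'

```text
t: 8.9
tool_pos: [0.4445, -0.0717, 0.0172]
orientation: [-1.129, 1.339, -1.333]
force: [0.6, -1.1, 1.3]
opening: 0.0787
```

```bash
python3 go.py .4453 -.0723 .018
```

```text
t 8.9 pos [ 0.4445 -0.0717  0.0172] F [ 0.6 -1.1  1.3] open 0.0787 q [-0.27 -0.05  2.08 -0.    1.12 -0.1 ]
x [-0.171  -0.9853  0.0024] y [-0.007  -0.0012 -1.    ] z [ 0.9852 -0.171  -0.0067]
world turn (ccw about +z) to align jaw with rail-perp: 0.0001 -> tool yaw -0.0001
[ 0.4453 -0.0723  0.018 ] [ 0.0005 -0.0008  0.0009]
```

carry_out --increments '[{"linear": [0.0005,-0.001,0.001],"yaw": 0},{"linear": [0.0005,-0.001,0.001],"yaw": 0},{"linear": [0.0005,-0.001,0.001],"yaw": 0},{"linear": [0.0005,-0.001,0.001],"yaw": 0},{"linear": [0.0005,-0.001,0.001],"yaw": 0}]' --gripper 0 --newtons 20

```text
t: 9.52
tool_pos: [0.4459, -0.0725, 0.0188]
orientation: [-1.129, 1.338, -1.334]
force: [-1.6, 1.4, 4.7]
opening: 0.0435
```

carry_out --increments '[{"linear": [0,0,0],"yaw": 0},{"linear": [0,0,0],"yaw": 0}]'

```text
t: 9.78
tool_pos: [0.4459, -0.0725, 0.0188]
orientation: [-1.129, 1.338, -1.334]
force: [-0.2, 0.5, 2.0]
opening: 0.0436
```

```bash
python3 go.py .4453 -.0723 .09
```

```text
t 9.78 pos [ 0.4459 -0.0725  0.0188] F [-0.2  0.5  2. ] open 0.0436 q [-0.27 -0.05  2.08 -0.    1.12 -0.1 ]
x [-0.1711 -0.9852  0.0024] y [-0.0059 -0.0014 -1.    ] z [ 0.9852 -0.1712 -0.0055]
world turn (ccw about +z) to align jaw with rail-perp: 0.0003 -> tool yaw -0.0003
[ 0.4453 -0.0723  0.09  ] [ 0.0001 -0.0711 -0.001 ]
```

carry_out --increments '[{"linear": [0,-0.01,0],"yaw": 0},{"linear": [0,-0.025,0],"yaw": 0},{"linear": [0,-0.045,0],"yaw": 0},{"linear": [0,-0.06,0],"yaw": 0},{"linear": [0,-0.07,0],"yaw": 0}]'

```text
t: 10.4
tool_pos: [0.4469, -0.0725, 0.0903]
orientation: [-1.128, 1.337, -1.334]
force: [1.4, -0.3, -2.6]
opening: 0.0437
```

```bash
python3 go.py .6467 .0454 .09
```

```text
t 10.4 pos [ 0.4469 -0.0725  0.0903] F [ 1.4 -0.3 -2.6] open 0.0437 q [-0.27 -0.16  2.03 -0.    1.27 -0.1 ]
x [-0.1711 -0.9853  0.0026] y [-0.0044 -0.0019 -1.    ] z [ 0.9852 -0.1711 -0.004 ]
world turn (ccw about +z) to align jaw with rail-perp: 0.0002 -> tool yaw -0.0002
[0.6467 0.0454 0.09  ] [-0.1503 -0.0008  0.1767]
```

carry_out --increments '[{"linear": [-0.015,0,0.02],"yaw": 0},{"linear": [-0.045,0,0.055],"yaw": 0},{"linear": [-0.08,0,0.095],"yaw": 0},{"linear": [-0.115,0,0.135],"yaw": 0},{"linear": [-0.14,0,0.165],"yaw": 0}]'

```text
t: 11.02
tool_pos: [0.6347, 0.0386, 0.089]
orientation: [-1.128, 1.337, -1.334]
force: [0.8, -0.7, -0.8]
opening: 0.0436
```

```bash
python3 go.py .6467 .0454 .04
```

```text
t 11.03 pos [0.6347 0.0386 0.089 ] F [ 0.8 -0.7 -0.8] open 0.0436 q [-0.02  0.33  1.51 -0.    1.3   0.15]
x [-0.1704 -0.9854  0.0025] y [-0.0047 -0.0017 -1.    ] z [ 0.9854 -0.1704 -0.0044]
world turn (ccw about +z) to align jaw with rail-perp: -0.0005 -> tool yaw 0.0005
[0.6467 0.0454 0.04  ] [-0.0089  0.0489  0.0109]
```

carry_out --increments '[{"linear": [-0.007,0,0.009],"yaw": 0},{"linear": [-0.009,0.008,0.012],"yaw": 0},{"linear": [-0.009,0.025,0.012],"yaw": 0},{"linear": [-0.009,0.043,0.012],"yaw": 0},{"linear": [-0.009,0.049,0.012],"yaw": 0}]'

```text
t: 11.65
tool_pos: [0.6455, 0.0448, 0.037]
orientation: [-1.131, 1.34, -1.333]
force: [-0.1, 0.2, -2.3]
opening: 0.0438
```

```bash
python3 go.py .6467 .0454 .0285
```

```text
t 11.65 pos [0.6455 0.0448 0.037 ] F [-0.1  0.2 -2.3] open 0.0438 q [-0.01  0.42  1.5  -0.    1.23  0.16]
x [-0.171  -0.9853  0.0033] y [-0.009  -0.0018 -1.    ] z [ 0.9852 -0.1711 -0.0086]
world turn (ccw about +z) to align jaw with rail-perp: 0.0002 -> tool yaw -0.0002
[0.6467 0.0454 0.0285] [-0.0008  0.0085  0.0011]
```

carry_out --increments '[{"linear": [-0.001,0.003,0.001],"yaw": 0},{"linear": [-0.001,0.006,0.001],"yaw": 0},{"linear": [-0.001,0.008,0.001],"yaw": 0},{"linear": [-0.001,0.008,0.001],"yaw": 0}]'

```text
t: 12.15
tool_pos: [0.6468, 0.0456, 0.0293]
orientation: [-1.131, 1.34, -1.333]
force: [-0.8, -0.6, -2.2]
opening: 0.0437
```

carry_out --increments '[{"linear": [0,0.001,0],"yaw": 0},{"linear": [0,0.001,0],"yaw": 0},{"linear": [0,0.001,0],"yaw": 0}]'

```text
t: 12.52
tool_pos: [0.6469, 0.0456, 0.0284]
orientation: [-1.131, 1.34, -1.333]
force: [-0.5, -0.7, -2.8]
opening: 0.0437
```

```bash
python3 go.py .6467 .0454 .0275
```

```text
t 12.53 pos [0.6469 0.0456 0.0284] F [-0.5 -0.7 -2.8] open 0.0437 q [-0.01  0.43  1.5  -0.    1.21  0.16]
x [-0.171  -0.9853  0.0032] y [-0.0084 -0.0018 -1.    ] z [ 0.9852 -0.171  -0.008 ]
world turn (ccw about +z) to align jaw with rail-perp: 0.0001 -> tool yaw -0.0001
[0.6467 0.0454 0.0275] [ 0.0002  0.0009 -0.0001]
```

carry_out --increments '[{"linear": [0,0.001,0],"yaw": 0},{"linear": [0,0.001,0],"yaw": 0},{"linear": [0,0.001,0],"yaw": 0}]'

```text
t: 12.9
tool_pos: [0.647, 0.0456, 0.0279]
orientation: [-1.131, 1.34, -1.333]
force: [-4.5, -0.5, 5.9]
opening: 0.0438
```

carry_out --increments '[{"linear": [0,0,0],"yaw": 0},{"linear": [0,0,0],"yaw": 0},{"linear": [0,0,0],"yaw": 0},{"linear": [0,0,0],"yaw": 0}]' --gripper 0.75

```text
t: 13.4
tool_pos: [0.647, 0.0456, 0.0278]
orientation: [-1.131, 1.34, -1.333]
force: [0.3, 0.1, 0.3]
opening: 0.0696
```

carry_out --increments '[{"linear": [0,-0.02,0],"yaw": 0},{"linear": [0,-0.05,0],"yaw": 0},{"linear": [0,-0.09,0],"yaw": 0},{"linear": [0,-0.12,0],"yaw": 0},{"linear": [0,-0.12,0],"yaw": 0}]'

```text
t: 14.02
tool_pos: [0.6507, 0.0459, 0.1533]
orientation: [-1.124, 1.334, -1.336]
force: [0.3, -0.0, 0.6]
opening: 0.0695
```

```bash
python3 go.py .4403 .2574 .13
```

```text
t 14.03 pos [0.6507 0.0459 0.1533] F [ 0.3 -0.   0.6] open 0.0695 q [-0.01  0.31  1.41 -0.    1.42  0.16]
x [-0.171  -0.9853  0.0018] y [-0.     -0.0018 -1.    ] z [ 9.853e-01 -1.710e-01  3.000e-04]
world turn (ccw about +z) to align jaw with rail-perp: 0.0001 -> tool yaw -0.0001
[0.4403 0.2574 0.13  ] [-0.1725  0.0229 -0.2435]
```

carry_out --increments '[{"linear": [-0.03,0,-0.04],"yaw": 0},{"linear": [-0.065,0,-0.09],"yaw": 0},{"linear": [-0.1,0,-0.14],"yaw": 0},{"linear": [-0.135,0.01,-0.19],"yaw": 0},{"linear": [-0.165,0.02,-0.233],"yaw": 0}]'

```text
t: 14.65
tool_pos: [0.4472, 0.2493, 0.1322]
orientation: [-1.125, 1.334, -1.336]
force: [-0.7, 0.1, -0.0]
opening: 0.0698
```

```bash
python3 - <<'E'
from m import *
T=robot.read_camera("top");S=robot.read_camera("side")
cv2.imwrite("pics/T2.png",T);cv2.imwrite("pics/S2.png",S)
a=cv2.resize(T[90:190,170:290],None,fx=4,fy=4);b=cv2.resize(S[120:240,280:400],None,fx=3.333,fy=3.333)
cv2.imwrite("pics/c44.png",np.hstack([a[:399],b[:399]])[:, :800])
X=np.array([.6467,.0454,.063]);print(proj("top",X),proj("side",X))
E
python3 go.py .4403 .2574 .06 .4403 .2574 .014
```

```text
[260.37959913 136.60339323] [345.54105628 172.08654546]
t 14.75 pos [0.4447 0.2506 0.1308] F [ 0.9 -0.2 -0.5] open 0.0698 q [ 0.41 -0.04  1.84 -0.    1.34  0.58]
x [-0.1667 -0.986   0.0029] y [-0.0044 -0.0022 -1.    ] z [ 0.986  -0.1667 -0.004 ]
world turn (ccw about +z) to align jaw with rail-perp: -0.0043 -> tool yaw 0.0043
[0.4403 0.2574 0.06  ] [-0.0061  0.0708 -0.0052]
[0.4403 0.2574 0.014 ] [-0.0063  0.1168 -0.005 ]
```

View pics/c44.png

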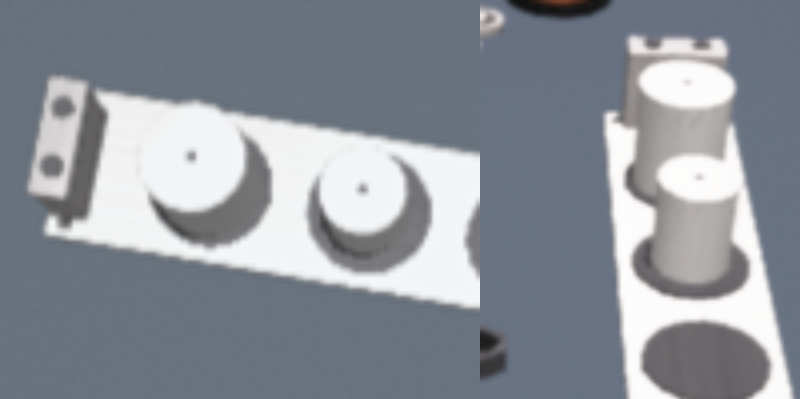

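View pics/S2.png

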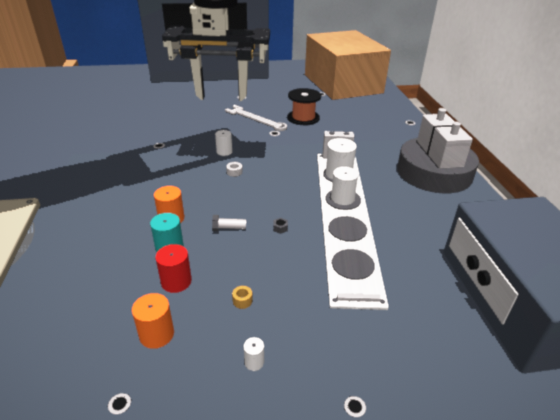

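The 44 stands centred on the second pad, with its dot at (260.5,137.2) against a predicted (260.4,136.6). The 34 is next.

carry_out --increments '[{"linear": [-0.006,0.015,-0.005],"yaw": 0.004},{"linear": [-0.006,0.05,-0.005],"yaw": 0.004},{"linear": [-0.006,0.085,-0.004],"yaw": 0.004},{"linear": [-0.006,0.108,-0.004],"yaw": 0.004},{"linear": [-0.006,0.116,-0.004],"yaw": 0.004}]'

```text
t: 15.38
tool_pos: [0.4399, 0.2556, 0.012]
orientation: [-1.132, 1.339, -1.335]
force: [0.4, 0.2, 0.9]
opening: 0.0697
```

```bash
python3 go.py .4403 .2574 .014; python3 - <<'E'
from h import *
S=robot.read_camera("side")
cv2.imwrite("pics/g34.png",cv2.resize(S[60:190,150:310],None,fx=4,fy=4))
E
```

```text
t 15.38 pos [0.4399 0.2556 0.012 ] F [0.4 0.2 0.9] open 0.0697 q [ 0.43  0.12  1.92 -0.    1.11  0.6 ]
x [-0.1721 -0.9851  0.0054] y [-0.0083 -0.004  -1.    ] z [ 0.985  -0.1721 -0.0075]
world turn (ccw about +z) to align jaw with rail-perp: 0.0012 -> tool yaw -0.0012
[0.4403 0.2574 0.014 ] [-0.0019 -0.002   0.0001]
```

View pics/g34.png

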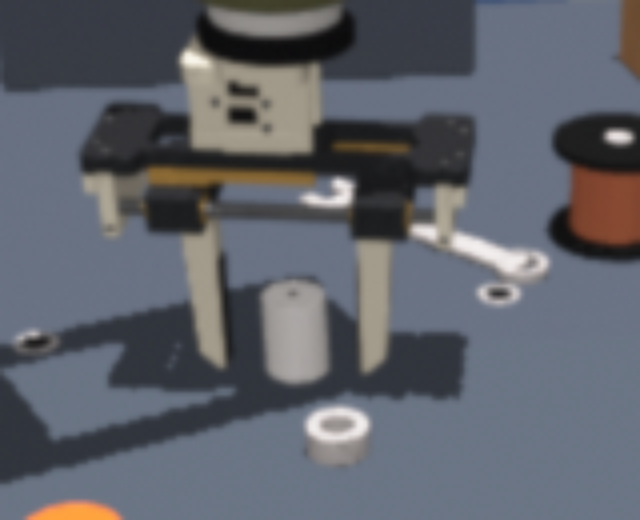

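The 34 sits between the fingers, at crop position (295,330). I correct by 2 mm and then close.

carry_out --increments '[{"linear": [-0.002,-0.002,0],"yaw": 0},{"linear": [-0.002,-0.002,0],"yaw": 0}]'

```text
t: 15.68
tool_pos: [0.4414, 0.2581, 0.0153]
orientation: [-1.129, 1.338, -1.335]
force: [-0.2, -0.4, 0.3]
opening: 0.0693
```

carry_out --increments '[{"linear": [0,0,0],"yaw": 0},{"linear": [0,0,0],"yaw": 0},{"linear": [0,0,0],"yaw": 0},{"linear": [0,0,0],"yaw": 0},{"linear": [0,0,0],"yaw": 0}]' --gripper 0 --newtons 15

```text
t: 16.3
tool_pos: [0.4414, 0.2581, 0.0153]
orientation: [-1.129, 1.338, -1.335]
force: [0.6, 0.2, 1.6]
opening: 0.0338
```

carry_out --increments '[{"linear": [0,0,0],"yaw": 0},{"linear": [0,0,0],"yaw": 0}]'

```text
t: 16.55
tool_pos: [0.4414, 0.2581, 0.0153]
orientation: [-1.129, 1.338, -1.335]
force: [-0.2, -0.2, 0.7]
opening: 0.0338
```

carry_out --increments '[{"linear": [0,-0.01,0],"yaw": 0},{"linear": [0,-0.025,0],"yaw": 0},{"linear": [0,-0.05,0],"yaw": 0},{"linear": [0,-0.08,0],"yaw": 0},{"linear": [0,-0.095,0],"yaw": 0}]'

```text
t: 17.18
tool_pos: [0.4433, 0.259, 0.1133]
orientation: [-1.125, 1.337, -1.336]
force: [0.1, -0.3, -1.4]
opening: 0.0337
```

```bash
python3 go.py .6323 -.0379 .145
```

```text
t 17.18 pos [0.4433 0.259  0.1133] F [ 0.1 -0.3 -1.4] open 0.0337 q [ 0.43 -0.02  1.85 -0.    1.31  0.6 ]
x [-0.1721 -0.9851  0.0018] y [-0.0027 -0.0014 -1.    ] z [ 0.9851 -0.1721 -0.0024]
world turn (ccw about +z) to align jaw with rail-perp: 0.0012 -> tool yaw -0.0012
[ 0.6323 -0.0379  0.145 ] [ 0.26   -0.0318  0.2372]
```

carry_out --increments '[{"linear": [0.03,-0.015,0.02],"yaw": 0},{"linear": [0.07,-0.032,0.06],"yaw": 0},{"linear": [0.115,-0.032,0.1],"yaw": 0},{"linear": [0.16,-0.032,0.145],"yaw": 0},{"linear": [0.2,-0.032,0.185],"yaw": 0}]'

```text
t: 17.8
tool_pos: [0.5921, 0.0283, 0.1455]
orientation: [-1.125, 1.337, -1.336]
force: [1.3, 0.1, -0.4]
opening: 0.0334
```

```bash
python3 go.py .6323 -.0375 .1
```

```text
t 17.8 pos [0.5921 0.0283 0.1455] F [ 1.3  0.1 -0.4] open 0.0334 q [-0.04  0.16  1.6  -0.    1.38  0.14]
x [-0.1724 -0.985   0.0017] y [-0.0022 -0.0013 -1.    ] z [ 0.985  -0.1724 -0.002 ]
world turn (ccw about +z) to align jaw with rail-perp: 0.0015 -> tool yaw -0.0015
[ 0.6323 -0.0375  0.1   ] [0.0578 0.0455 0.051 ]
```

carry_out --increments '[{"linear": [0.03,0,0.025],"yaw": 0},{"linear": [0.055,0,0.05],"yaw": 0},{"linear": [0.058,0.01,0.051],"yaw": 0},{"linear": [0.058,0.035,0.051],"yaw": 0},{"linear": [0.058,0.07,0.051],"yaw": 0}]'

```text
t: 18.42
tool_pos: [0.6323, -0.037, 0.0754]
orientation: [-1.124, 1.335, -1.336]
force: [-0.0, -0.1, -1.3]
opening: 0.0337
```

```bash
python3 go.py .6323 -.0375 .035
```

```text
t 18.43 pos [ 0.6323 -0.037   0.0754] F [-0.  -0.1 -1.3] open 0.0337 q [-0.14  0.33  1.54 -0.    1.27  0.03]
x [-0.172  -0.9851  0.0012] y [-8.0e-04 -1.1e-03 -1.0e+00] z [ 9.851e-01 -1.720e-01 -6.000e-04]
world turn (ccw about +z) to align jaw with rail-perp: 0.0012 -> tool yaw -0.0012
[ 0.6323 -0.0375  0.035 ] [0.0005 0.0404 0.0001]
```

carry_out --increments '[{"linear": [0.001,0.012,0],"yaw": 0},{"linear": [0.001,0.03,0],"yaw": 0},{"linear": [0.001,0.04,0],"yaw": 0},{"linear": [0.001,0.046,0],"yaw": 0},{"linear": [0.001,0.048,0],"yaw": 0}]'

```text
t: 19.05
tool_pos: [0.6323, -0.038, 0.0275]
orientation: [-1.124, 1.335, -1.336]
force: [-0.6, 0.3, -0.9]
opening: 0.0336
```

```bash
python3 go.py .6323 -.0375 .0245
```

```text
t 19.05 pos [ 0.6323 -0.038   0.0275] F [-0.6  0.3 -0.9] open 0.0336 q [-0.14  0.39  1.56 -0.    1.19  0.03]
x [-0.1721 -0.9851  0.0012] y [-5.0e-04 -1.2e-03 -1.0e+00] z [ 9.851e-01 -1.721e-01 -3.000e-04]
world turn (ccw about +z) to align jaw with rail-perp: 0.0012 -> tool yaw -0.0012
[ 0.6323 -0.0375  0.0245] [-0.0005  0.003  -0.0001]
```

carry_out --increments '[{"linear": [-0.0005,0.001,0],"yaw": 0},{"linear": [-0.0005,0.002,0],"yaw": 0},{"linear": [-0.0005,0.0025,0],"yaw": 0},{"linear": [-0.0005,0.0025,0],"yaw": 0}]'

```text
t: 19.55
tool_pos: [0.6324, -0.0376, 0.0251]
orientation: [-1.124, 1.335, -1.336]
force: [-0.6, -0.1, 0.1]
opening: 0.0337
```

carry_out --increments '[{"linear": [0,0.001,0],"yaw": 0},{"linear": [0,0.001,0],"yaw": 0},{"linear": [0,0.001,0],"yaw": 0}]'

```text
t: 19.92
tool_pos: [0.6326, -0.0376, 0.0243]
orientation: [-1.123, 1.335, -1.336]
force: [-1.1, 0.6, 1.0]
opening: 0.0339
```

carry_out --increments '[{"linear": [0,0.0005,0],"yaw": 0},{"linear": [0,0.0005,0],"yaw": 0}]'

```text
t: 20.18
tool_pos: [0.6326, -0.0375, 0.0243]
orientation: [-1.123, 1.335, -1.336]
force: [-3.1, 0.3, 5.1]
opening: 0.0335
```

carry_out --increments '[{"linear": [0,0,0],"yaw": 0},{"linear": [0,0,0],"yaw": 0},{"linear": [0,0,0],"yaw": 0},{"linear": [0,0,0],"yaw": 0}]' --gripper 0.65

```text
t: 20.68
tool_pos: [0.6326, -0.0376, 0.0242]
orientation: [-1.123, 1.335, -1.336]
force: [0.5, -0.1, -0.3]
opening: 0.0602
```

carry_out --increments '[{"linear": [0,-0.02,0],"yaw": 0},{"linear": [0,-0.05,0],"yaw": 0},{"linear": [0,-0.09,0],"yaw": 0},{"linear": [0,-0.11,0],"yaw": 0},{"linear": [0,-0.11,0],"yaw": 0}]'

```text
t: 21.3
tool_pos: [0.6342, -0.0377, 0.1369]
orientation: [-1.12, 1.331, -1.339]
force: [0.5, 0.7, -0.2]
opening: 0.0605
```

```bash
python3 go.py .4538 -.2665 .12
```

```text
t 21.3 pos [ 0.6342 -0.0377  0.1369] F [ 0.5  0.7 -0.2] open 0.0605 q [-0.14  0.28  1.49 -0.    1.37  0.03]
x [-0.1721 -0.9851  0.0011] y [ 0.0044 -0.0019 -1.    ] z [ 0.9851 -0.1721  0.0047]
world turn (ccw about +z) to align jaw with rail-perp: 0.0012 -> tool yaw -0.0012
[ 0.4538 -0.2665  0.12  ] [ 0.2565  0.0165 -0.1384]
```

carry_out --increments '[{"linear": [0.05,0,-0.025],"yaw": 0},{"linear": [0.1,0,-0.055],"yaw": 0},{"linear": [0.155,0,-0.083],"yaw": 0},{"linear": [0.205,0.01,-0.11],"yaw": 0},{"linear": [0.245,0.016,-0.132],"yaw": 0}]'

```text
t: 21.92
tool_pos: [0.4594, -0.257, 0.1181]
orientation: [-1.121, 1.335, -1.337]
force: [-0.5, 0.0, -0.3]
opening: 0.0603
```

```bash
python3 - <<'E'
from m import *
T=robot.read_camera("top");S=robot.read_camera("side")
cv2.imwrite("pics/T3.png",T);cv2.imwrite("pics/S3.png",S)
a=cv2.resize(T[100:200,240:360],None,fx=4,fy=4);b=cv2.resize(S[150:270,280:400],None,fx=3.333,fy=3.333)
cv2.imwrite("pics/c34.png",np.hstack([a[:399],b[:399]])[:, :800])
X=np.array([.6323,-.0379,.053]);print(proj("top",X),proj("side",X))
E
python3 go.py .4538 -.2665 .06 .4538 -.2665 .0125
```

```text
[302.45902256 144.85264209] [349.77496653 205.16885296]
t 22.02 pos [ 0.4581 -0.2583  0.1177] F [-0.7 -0.2 -0.7] open 0.0603 q [-0.61  0.01  1.82 -0.    1.31 -0.43]
x [-1.762e-01 -9.844e-01  3.000e-04] y [-1.e-04 -3.e-04 -1.e+00] z [ 9.844e-01 -1.762e-01 -1.000e-04]
world turn (ccw about +z) to align jaw with rail-perp: 0.0053 -> tool yaw -0.0053
[ 0.4538 -0.2665  0.06  ] [ 0.0088  0.0577 -0.0027]
[ 0.4538 -0.2665  0.0125] [ 0.0088  0.1052 -0.0027]
```

View pics/c34.png

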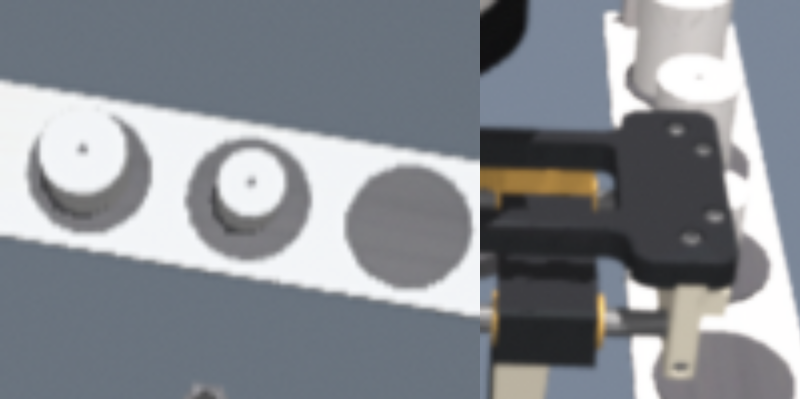

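The 34 stands on the third pad, with its dot at (302.8,145.5) against a predicted (302.5,144.9). The 24 is last.

carry_out --increments '[{"linear": [0.008,0.01,-0.003],"yaw": -0.005},{"linear": [0.008,0.045,-0.003],"yaw": -0.005},{"linear": [0.008,0.075,-0.003],"yaw": -0.005},{"linear": [0.008,0.096,-0.003],"yaw": -0.005},{"linear": [0.008,0.1,-0.003],"yaw": -0.005}]'

```text
t: 22.65
tool_pos: [0.4522, -0.2637, 0.0146]
orientation: [-1.125, 1.338, -1.33]
force: [-0.3, 0.8, 0.3]
opening: 0.0603
```

```bash
python3 go.py .4538 -.2665 .0125; python3 - <<'E'
from h import *
S=robot.read_camera("side")
cv2.imwrite("pics/g24.png",cv2.resize(S[250:400,170:350],None,fx=4,fy=4))
E
```

```text
t 22.65 pos [ 0.4522 -0.2637  0.0146] F [-0.3  0.8  0.3] open 0.0603 q [-0.63  0.14  1.88 -0.    1.12 -0.45]
x [-0.1698 -0.9855 -0.002 ] y [-0.0043  0.0027 -1.    ] z [ 0.9855 -0.1697 -0.0047]
world turn (ccw about +z) to align jaw with rail-perp: -0.0012 -> tool yaw 0.0012
[ 0.4538 -0.2665  0.0125] [0.0025 0.0021 0.0021]
```

View pics/g24.png

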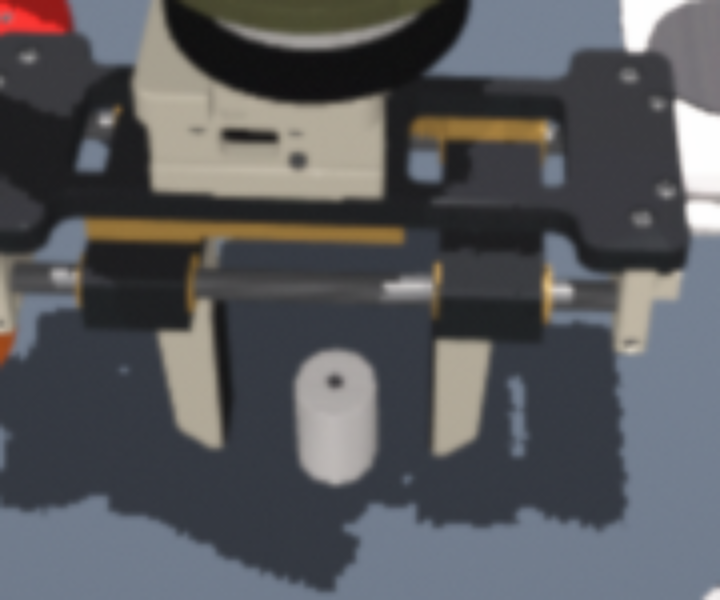

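The 24 is well between the fingers, at crop position (335,420).

carry_out --increments '[{"linear": [0.0025,0.001,0.001],"yaw": 0},{"linear": [0.0025,0.001,0.001],"yaw": 0},{"linear": [0.0025,0.001,0.001],"yaw": 0}]'

```text
t: 23.08
tool_pos: [0.4538, -0.2672, 0.0152]
orientation: [-1.124, 1.336, -1.332]
force: [0.1, -0.3, -0.7]
opening: 0.0606
```

carry_out --increments '[{"linear": [0,0,0],"yaw": 0},{"linear": [0,0,0],"yaw": 0},{"linear": [0,0,0],"yaw": 0},{"linear": [0,0,0],"yaw": 0},{"linear": [0,0,0],"yaw": 0}]' --gripper 0 --newtons 10

```text
t: 23.7
tool_pos: [0.4538, -0.2672, 0.0152]
orientation: [-1.124, 1.336, -1.332]
force: [0.6, -0.7, -0.6]
opening: 0.0239
```

carry_out --increments '[{"linear": [0,0,0],"yaw": 0},{"linear": [0,0,0],"yaw": 0}]'

```text
t: 23.95
tool_pos: [0.4538, -0.2672, 0.0152]
orientation: [-1.124, 1.336, -1.332]
force: [0.2, 0.1, 0.9]
opening: 0.0235
```

carry_out --increments '[{"linear": [0,-0.01,0],"yaw": 0},{"linear": [0,-0.025,0],"yaw": 0},{"linear": [0,-0.05,0],"yaw": 0},{"linear": [0,-0.08,0],"yaw": 0},{"linear": [0,-0.09,0],"yaw": 0}]'

```text
t: 24.58
tool_pos: [0.4555, -0.2684, 0.1086]
orientation: [-1.123, 1.331, -1.336]
force: [-0.1, -0.4, -0.3]
opening: 0.0238
```

```bash
python3 go.py .6174 -.1213 .11
```

```text
t 24.57 pos [ 0.4555 -0.2684  0.1086] F [-0.1 -0.4 -0.3] open 0.0238 q [-0.63  0.02  1.82 -0.    1.29 -0.46]
x [-0.1699 -0.9855  0.0014] y [ 0.002  -0.0018 -1.    ] z [ 0.9855 -0.1699  0.0023]
world turn (ccw about +z) to align jaw with rail-perp: -0.001 -> tool yaw 0.001
[ 0.6174 -0.1213  0.11  ] [-0.1724 -0.0014  0.1345]
```

carry_out --increments '[{"linear": [-0.02,0,0.015],"yaw": 0},{"linear": [-0.06,0,0.045],"yaw": 0},{"linear": [-0.1,0,0.08],"yaw": 0},{"linear": [-0.135,0,0.105],"yaw": 0},{"linear": [-0.165,0,0.13],"yaw": 0}]'

```text
t: 25.2
tool_pos: [0.6124, -0.1264, 0.1082]
orientation: [-1.124, 1.332, -1.335]
force: [0.2, -0.7, -0.7]
opening: 0.0236
```

```bash
python3 go.py .6174 -.1218 .045
```

```text
t 25.2 pos [ 0.6124 -0.1264  0.1082] F [ 0.2 -0.7 -0.7] open 0.0236 q [-0.28  0.28  1.54 -0.    1.32 -0.11]
x [-0.1693 -0.9856  0.0014] y [ 0.0014 -0.0016 -1.    ] z [ 0.9856 -0.1693  0.0017]
world turn (ccw about +z) to align jaw with rail-perp: -0.0016 -> tool yaw 0.0016
[ 0.6174 -0.1218  0.045 ] [-0.0055  0.0632  0.004 ]
```

carry_out --increments '[{"linear": [-0.005,0.0,0.004],"yaw": 0},{"linear": [-0.0055,0.012,0.004],"yaw": 0},{"linear": [-0.0055,0.04,0.004],"yaw": 0},{"linear": [-0.0055,0.063,0.004],"yaw": 0},{"linear": [-0.0055,0.072,0.004],"yaw": 0}]'

```text
t: 25.82
tool_pos: [0.6147, -0.1225, 0.0334]
orientation: [-1.126, 1.336, -1.334]
force: [-0.2, 0.9, -0.3]
opening: 0.0236
```

```bash
python3 go.py .6174 -.1218 .0265; python3 - <<'E'
from h import *
S=robot.read_camera("side")
cv2.imwrite("pics/p24.png",cv2.resize(S[160:310,270:430],None,fx=4,fy=4))
E
python3 go.py .6174 -.1218 .0265
```

```text
t 25.82 pos [ 0.6147 -0.1225  0.0334] F [-0.2  0.9 -0.3] open 0.0236 q [-0.28  0.37  1.58 -0.    1.2  -0.11]
x [-0.1708 -0.9853  0.0012] y [-2.8e-03 -7.0e-04 -1.0e+00] z [ 0.9853 -0.1708 -0.0026]
world turn (ccw about +z) to align jaw with rail-perp: -0.0002 -> tool yaw 0.0002
[ 0.6174 -0.1218  0.0265] [-0.0011  0.0069  0.0026]
t 25.88 pos [ 0.6148 -0.1223  0.0332] F [-0.6  0.9 -1.1] open 0.0236 q [-0.28  0.37  1.58 -0.    1.2  -0.11]
x [-0.1706 -0.9853  0.0011] y [-2.8e-03 -7.0e-04 -1.0e+00] z [ 0.9853 -0.1706 -0.0027]
world turn (ccw about +z) to align jaw with rail-perp: -0.0003 -> tool yaw 0.0003
[ 0.6174 -0.1218  0.0265] [-0.001   0.0066  0.0025]
```

View pics/p24.png

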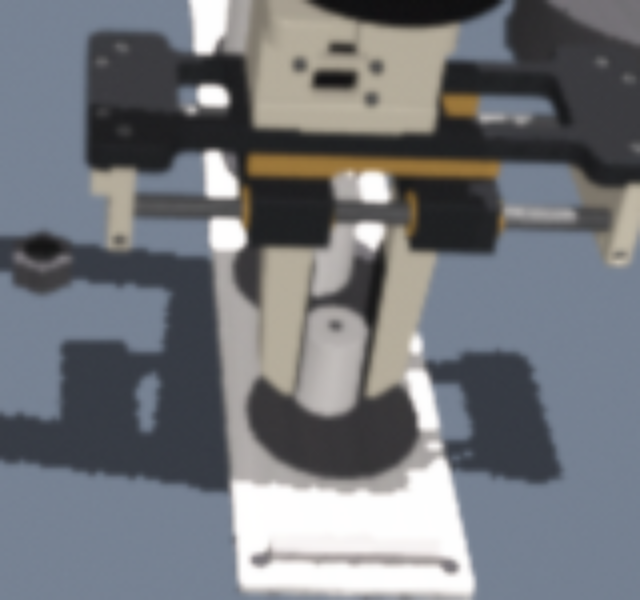

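The 24 is held upright above the end pad. I lower it in small steps.

carry_out --increments '[{"linear": [-0.001,0.002,0.0025],"yaw": 0},{"linear": [-0.001,0.005,0.0025],"yaw": 0},{"linear": [-0.001,0.007,0.0025],"yaw": 0},{"linear": [-0.001,0.007,0.0025],"yaw": 0}]'

```text
t: 26.38
tool_pos: [0.6176, -0.1218, 0.0264]
orientation: [-1.126, 1.336, -1.334]
force: [0.3, -0.1, 0.4]
opening: 0.0233
```

carry_out --increments '[{"linear": [0,0.001,0],"yaw": 0},{"linear": [0,0.001,0],"yaw": 0},{"linear": [0,0.001,0],"yaw": 0}]'

```text
t: 26.75
tool_pos: [0.6176, -0.1217, 0.0254]
orientation: [-1.126, 1.336, -1.334]
force: [0.2, -0.5, -1.0]
opening: 0.0236
```

```bash
python3 go.py .6174 -.1218 .0242
```

```text
t 26.75 pos [ 0.6176 -0.1217  0.0254] F [ 0.2 -0.5 -1. ] open 0.0236 q [-0.28  0.39  1.57 -0.    1.19 -0.1 ]
x [-0.1705 -0.9854  0.0012] y [-2.4e-03 -8.0e-04 -1.0e+00] z [ 0.9854 -0.1705 -0.0022]
world turn (ccw about +z) to align jaw with rail-perp: -0.0005 -> tool yaw 0.0005
[ 0.6174 -0.1218  0.0242] [ 0.0001  0.0012 -0.0002]
```

carry_out --increments '[{"linear": [0,0.001,0],"yaw": 0},{"linear": [0,0.001,0],"yaw": 0},{"linear": [0,0.001,0],"yaw": 0}]'

```text
t: 27.12
tool_pos: [0.6176, -0.1217, 0.0244]
orientation: [-1.126, 1.336, -1.334]
force: [0.4, -0.9, -0.9]
opening: 0.024
```

carry_out --increments '[{"linear": [0,0.0005,0],"yaw": 0},{"linear": [0,0.0005,0],"yaw": 0}]'

```text
t: 27.38
tool_pos: [0.6177, -0.1218, 0.0243]
orientation: [-1.126, 1.335, -1.334]
force: [-2.1, 0.3, 3.5]
opening: 0.0236
```

Contact. I release and rise.

carry_out --increments '[{"linear": [0,0,0],"yaw": 0},{"linear": [0,0,0],"yaw": 0},{"linear": [0,0,0],"yaw": 0},{"linear": [0,0,0],"yaw": 0}]' --gripper 0.6

```text
t: 27.88
tool_pos: [0.6176, -0.1217, 0.0241]
orientation: [-1.126, 1.336, -1.334]
force: [0.4, -0.2, 0.2]
opening: 0.0549
```

carry_out --increments '[{"linear": [0,-0.02,0],"yaw": 0},{"linear": [0,-0.05,0],"yaw": 0},{"linear": [0,-0.09,0],"yaw": 0},{"linear": [0,-0.13,0],"yaw": 0},{"linear": [0,-0.15,0],"yaw": 0}]'

```text
t: 28.5
tool_pos: [0.6196, -0.1221, 0.1787]
orientation: [-1.122, 1.331, -1.337]
force: [0.4, -0.7, 0.5]
opening: 0.0558
```

carry_out --increments '[{"linear": [0.03,0,-0.04],"yaw": 0},{"linear": [0.06,0,-0.08],"yaw": 0},{"linear": [0.1,0,-0.12],"yaw": 0},{"linear": [0.14,0,-0.14],"yaw": 0},{"linear": [0.18,0,-0.15],"yaw": 0}]'

```text
t: 29.12
tool_pos: [0.4397, -0.2746, 0.1787]
orientation: [-1.122, 1.331, -1.337]
force: [0.2, -0.8, 0.7]
opening: 0.0558
```

```bash
python3 - <<'E'
from m import *
T=robot.read_camera("top");S=robot.read_camera("side")
cv2.imwrite("pics/T4.png",T);cv2.imwrite("pics/S4.png",S)
a=cv2.resize(T[90:190,170:370],None,fx=4,fy=4)
cv2.imwrite("pics/c24.png",a)
for X,h in (((.6608,.1289),.073),((.6467,.0454),.063),((.6323,-.0379),.053),((.6174,-.1213),.043)):
    P=np.array([*X,h]); p=proj("top",P); d=dot(T,tuple(np.round(p+[0.2,.6]).astype(int)),3); print(p.round(1),d.round(1),"err mm",((plane("top",d,h)-P)*1000).round(1))
E
```

```text
[217.5 128.4] [217.4 128.6] err mm [-0.4  0.3 -0. ]
[260.4 136.6] [260.2 136.8] err mm [-0.4  0.3  0. ]
[302.5 144.9] [302.4 145. ] err mm [-0.4  0.2  0. ]
[344.  153.2] [343.7 153.5] err mm [-0.6  0.5  0. ]
```

View pics/c24.png

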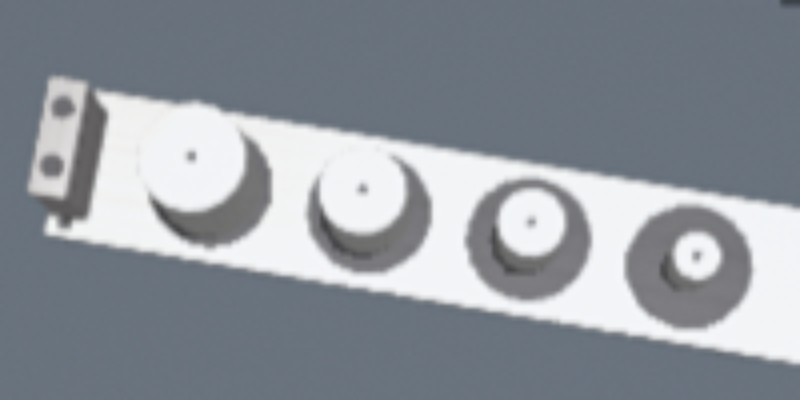

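View pics/S4.png

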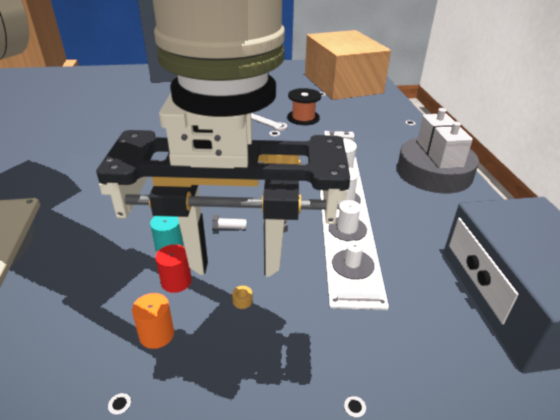

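All four stand in order. The top view puts the dots within 1 mm of the pad centres, and the side view shows them upright on their pads. I hand in.

```bash
python3 - <<'E'
from plant import robot
print(robot.read_state()['force']); print(robot.close_job())
E
```

```text
[-0.67289267  0.46137232  0.32719113]
the job is handed in; nothing more can be done
None
```

The four cylinders are on the rail in order of size: 54, 44, 34 and 24, starting from the pad next to the stop. I handed the job in at about 29 s of the 112 s allowed. The coloured look-alikes were left alone, and none of the four cylinders toppled.

**Final checks:**
- In the last top picture, each cylinder's centre dot is within about 1 mm of its pad's centre.
- The gripper was open and clear of everything at hand-in.
- The side view showed the 34 and 24 upright on their pads. The arm partly hid the 54 and 44 in that picture, but earlier side views showed both standing well.
- The highest force in the move reports was about 6 N, when a cylinder touched its pad.

**Disagreements:**
- The two cameras differed by about 2 mm in y on the specimens. They differed by about 5 mm on the pads, which triangulated at 4–5 mm height instead of 9 mm. I put this down to the dark pad rims showing in the side view and placed by the top view.
- My first side-view dot for the 34 was misread. I re-picked it by hand, but y still differed by about 5 mm between the cameras, so I used its top-view position.

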